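# Swap check weight for a loaded core basket on the hanging scale

## Robot

A 6-joint arm with a two-finger parallel gripper is mounted at the origin on the work surface. World frame = base frame: x ahead of the robot, y to its left, z up, the work surface at z = 0. Lengths are in m, angles in degrees, forces in N, time in s.
With the tool pointing down it reaches from about 0.3 to 0.75 m from the base axis. Payload 8.5 kg.
Tool frame: the origin (TCP) lies midway between the tips of the shut fingers; the grasp point (between the pads) lies 19 mm behind it; z points along the fingers, y is the line along which they close (so a half turn about z gives the same grasp; the last joint's range is limited). The gripper opens to 85 mm and grips with 20 to 120 N. Pads are 22 mm wide; open, the fingers measure 114 mm over their backs; the gripper's body (76 mm by 85 mm) begins 54 mm behind the grasp point. The pads swing forward as they close: fully open they stand 13 mm farther back than shut.
Start: joints at [-83.268, 21.807, 74.336, -0, 83.858, -12.336], TCP at [0.18, -0.52, 0.231] pointing down, gripper open.
Joint ranges: [-178.18, 178.18], [-50.72, 133.34], [12.68, 142.11], [-81.47, 261.47], [9.98, 163.14], [-165.26, 165.26]. Speed limits (degrees/s): [136.94, 136.94, 180, 180, 180, 180].

## Interface

Orientations are given as a 3x3 rotation matrix whose columns are the frame's x, y, z axes.
In Python, from rig import observe, optics, order, spotter gives the robot as it stands.
- The arm moves only by the tool move_arm, never from a script. Its argument "series" is text: rows parted by semicolons, each of 5 numbers parted by spaces: the shift along the tool's x, y, z in cm, then the turn about the tool's z in degrees, then the opening, from -1 (shut) to 1 (fully open). A call has 1 to 8 rows; each row is the pose to reach, as a shift and turn from the pose commanded when the call began, along the tool's axes at that moment; what a row does not reach only later rows make up. A row lasts 1/8 s, in which the tool goes at most 62.5 mm and 10.7 degrees, less where a joint would pass 70% of its speed; a pose out of reach is approached as far as the arm can. A call with a gripper value outside its range is refused whole. The fingers move at their own pace and stop on an object; "force" is the grip in N (left out, the last holds). Time passes only in rows, so rows that repeat a pose let the fingers close. It gives the time, the measured TCP pose, the force, the opening and the grip force at its end, in the units of the state.
- observe(): the state, without advancing time (a new reading comes with each control period).
- optics.get_image(name): name is "scene" or "top" or "wrist"; returns a dict with "pixels" (400x640x3 uint8, blue, green, red), "camera_matrix" (3x3 intrinsics, pixels), "dist" ([k1, k2, p1, p2, k3] as OpenCV has them; the pictures are not rectified), "rvec" (rotation vector, rad) and "tvec" (3), from world to camera coordinates, as OpenCV has them. Camera axes: x right, y down, z forward; pixel columns grow to the right and rows downward; lengths in m; the calibration is good to about 2 mm. A picture is of the moment at which its call begins. There is no depth.
- order.close_job(): hands the job in; it is judged then, once.
Trained networks look in the newest picture that a camera, given by its name, has taken for a name from the list of things; names that differ only in an ending like _2 or _b are one class to them, and where a whole thing is asked for, a point or a joint stands for the part that bears it (a point fixed in the world has none). Each returns a list of dicts, best first, with "score" (0 to 1); they miss things now and then, are a little off and sometimes report something else, mostly with a low value. They report only what shows in the picture. A call takes as long as a camera call.
- spotter.find_in(thing, camera): "point" ([x, y, z] in m, in world coordinates, good to about 4 mm: the middle of the surface that is visible of it).
- spotter.cut_out(thing, camera): "pixels" (400x640 bool, what is visible of it).
- spotter.mark_of(thing, camera): "point" ([x, y, z] in m, in world coordinates, good to about 4 mm: a listed point, or the origin of a listed thing).
The state is a dict: "time_s": time; "q": joint angles; "qvel": joint speeds; "joint_efforts": joint torques, N m; "position": TCP position; "tool_rot": TCP orientation; "ft_force": force on the tool from outside, world axes, zero at the start; "wrist_torque": the same for the moment, N m; "grip_width": finger opening in m; "gripper_force": force on a finger pad.
Only numpy, scipy, OpenCV 4.12 (cv2) and the standard library are available. Lean on these libraries where they do the work, as an engineer would, in place of code of your own. Each camera call takes 0.05 s, during which the arm holds its last target. There are 200 camera calls.

## Task

Get the core pieces ready for weighing: lift the empty basket off the rack's hook and stand it on the bench, and lift the check weight off the scale's hook and hang it by its handle on the rack's hook instead. Stand every core piece in a compartment of the basket while the basket stands on the bench, sharing them between its two ends so that it hangs about level, then hang the loaded basket by its handle on the scale's hook. Leave the depth block, loupe and compass where they lie.

Things in the scene. Friction and masses are not known exactly. Their poses are not given: they have to be found in the camera images.
- rack: Angled steel rack, slotted rubber-lined ledge with sample jars 160 to 270 mm beyond the seat, 290 mm wide, 233 mm high. Fixed. Its forked hook points to the robot: two 10 mm round prongs, centres 100 mm apart (y), each with a U-shaped seat 32 mm long at the bottom, 54 at the top. Origin on the bench under the seat's middle; x along the prongs, away from the robot.
- rack_seat (a point): Centre of a handle bar hung on the rack's hook, 175 mm above the bench; axes as rack, the bar lies along y. From here the prongs' upturned tips end 32 mm towards the robot and 19 mm (top) higher (lift 30 to 50 mm to clear them with cores aboard); behind the seat the prongs run back level with their tops 19 mm higher.
- scale: Hanging scale: base and post 205 mm beyond the seat, grey head 130 mm wide (near face 165 mm beyond the seat), top 238 mm high. Fixed. Its forked hook points to the robot: two 10 mm round prongs, centres 100 mm apart (y), each with a U-shaped seat 32 mm long at the bottom, 54 at the top. Origin on the bench under the seat's middle; x along the prongs, away from the robot.
- scale_seat (a point): Centre of a handle bar hung on the scale's hook, 175 mm above the bench; axes as scale, the bar lies along y. From here the prongs' upturned tips end 32 mm towards the robot and 19 mm (top) higher (lift 30 to 50 mm to clear them with cores aboard); behind the seat the prongs run back level with their tops 19 mm higher.
- basket: Aluminium tray 220 x 130 mm (x, y), walls and ribs 34 high, 4 thick, floor 4, 0.27 kg; core compartments 60 x 59 centred at x = +-76, y = +-31.5 (none under the bail). Rigid bail over its middle: strips 12 mm wide (x) at y = +-67 and a bar 12 x 12 mm, 138 long along y, centred 140 above the underside. Origin: centre of the underside, z up. Starts on the rack's hook.
- basket_bar (a point): Centre of the basket's handle bar (axes as basket).
- weight: Check weight, about 0.6 kg: dark steel plate 70 x 140 x 12 mm (x, y, z) with a rigid bail: strips 12 x 4 mm at y = +-67 and a square bar 12 x 12 mm, 138 long along y, centred 120 above the underside. Origin: centre of the underside, z up. Starts on the scale's hook.
- weight_bar (a point): Centre of the check weight's handle bar (axes as weight).
- core0: Sandstone core piece, a cylinder 44 mm in diameter and 60 mm long, about 0.17 kg, standing on the bench; origin at the centre of its underside, z along its axis. Two to four such pieces are present (None if absent).
- core1: Sandstone core piece, a cylinder 44 mm in diameter and 60 mm long, about 0.17 kg, standing on the bench; origin at the centre of its underside, z along its axis. Two to four such pieces are present (None if absent).
- core2: Sandstone core piece, a cylinder 44 mm in diameter and 60 mm long, about 0.17 kg, standing on the bench; origin at the centre of its underside, z along its axis. Two to four such pieces are present (None if absent).
- core3: Sandstone core piece, a cylinder 44 mm in diameter and 60 mm long, about 0.17 kg, standing on the bench; origin at the centre of its underside, z along its axis. Two to four such pieces are present (None if absent).
- depth_block: Yellow plastic depth block 55 x 45 x 35 mm, lying on the bench; a bystander, origin at the centre of its underside.
- loupe: Chrome magnifier loupe, 38 mm across and 48 mm high, standing on the bench; a bystander, origin at the centre of its underside.
- compass: Green enamel compass housing, 70 mm across and 26 mm high, lying on the bench; a bystander, origin at the centre of its underside.

How it is judged (in metres and radians):
On the way, in this order (a step that is already met when the one before it is completed fails the run):
1. the empty basket stands upright on the bench, let go (height (world z) of basket below 0.006 m and angle between basket's own z axis and vertical below 0.06 rad and linear speed of basket below 0.03 m/s and contact force between the fingers and basket below 0.3 N), for 0.2 s.
2. all core pieces present are down in the basket's compartments while it stands on the bench, let go (all of step 1 and x of core0 in the frame of basket between -0.106 and 0.106 m and y of core0 in the frame of basket between -0.061 and 0.061 m and z of core0 in the frame of basket between -0.002 and 0.02 m and x of core1 in the frame of basket between -0.106 and 0.106 m and y of core1 in the frame of basket between -0.061 and 0.061 m and z of core1 in the frame of basket between -0.002 and 0.02 m and x of core2 in the frame of basket between -0.106 and 0.106 m and y of core2 in the frame of basket between -0.061 and 0.061 m and z of core2 in the frame of basket between -0.002 and 0.02 m and x of core3 in the frame of basket between -0.106 and 0.106 m and y of core3 in the frame of basket between -0.061 and 0.061 m and z of core3 in the frame of basket between -0.002 and 0.02 m and contact force between the fingers and core0 below 0.3 N and contact force between the fingers and core1 below 0.3 N and contact force between the fingers and core2 below 0.3 N and contact force between the fingers and core3 below 0.3 N), for 0.2 s.
At the end, for the whole second after the job is handed in: Basket hangs by its bar on the scale's hook, check weight on the rack's: bar centre within 20 mm along and 22 mm across the prongs and -6 to +12 mm in height of the seat point, within 0.3 rad of square, tilt under 0.35 rad, at rest; all cores present are down in the basket (x of basket_bar in the frame of scale_seat between -0.02 and 0.02 m and y of basket_bar in the frame of scale_seat between -0.022 and 0.022 m and z of basket_bar in the frame of scale_seat between -0.006 and 0.012 m and angle between each of basket, weight's own z axis and vertical below 0.35 rad and angle between the y axis of basket and the y axis of scale_seat, either way round below 0.3 rad and linear speed of each of basket, weight below 0.05 m/s and x of weight_bar in the frame of rack_seat between -0.02 and 0.02 m and y of weight_bar in the frame of rack_seat between -0.022 and 0.022 m and z of weight_bar in the frame of rack_seat between -0.006 and 0.012 m and angle between the y axis of weight and the y axis of rack_seat, either way round below 0.3 rad and x of core0 in the frame of basket between -0.106 and 0.106 m and y of core0 in the frame of basket between -0.061 and 0.061 m and z of core0 in the frame of basket between -0.002 and 0.02 m and x of core1 in the frame of basket between -0.106 and 0.106 m and y of core1 in the frame of basket between -0.061 and 0.061 m and z of core1 in the frame of basket between -0.002 and 0.02 m and x of core2 in the frame of basket between -0.106 and 0.106 m and y of core2 in the frame of basket between -0.061 and 0.061 m and z of core2 in the frame of basket between -0.002 and 0.02 m and x of core3 in the frame of basket between -0.106 and 0.106 m and y of core3 in the frame of basket between -0.061 and 0.061 m and z of core3 in the frame of basket between -0.002 and 0.02 m); the robot touches nothing.
It fails at once if the depth block is moved more than 50 mm (distance of depth_block from where it was at the start of the episode above 0.05 m).
It fails at once if the loupe is moved more than 50 mm (distance of loupe from where it was at the start of the episode above 0.05 m).
It fails at once if the compass is moved more than 50 mm (distance of compass from where it was at the start of the episode above 0.05 m).
Of core0, core1, core2, core3 only 2 to 4 are there at a start; the rules pass over those that are not, and their reading is None.
At some moment in a run one of basket, weight may be knocked a few centimetres aside while the robot is not near it.
It also fails if it takes over 210 s, if anything falls off the work surface, if the arm or the gripper's body presses on something with over 40 N, if the wrist force passes 120 N, or if a joint passes its speed limit or range.

## Working session

There is one attempt and no reset: what is moved stays moved. The work goes in short steps, Python scripts to look and compute and a tool call to move; the robot and the scene stay as the last step left them, time stands still between calls to the robot, and variables do not carry over. Pictures are saved under pics/ and viewed, at most 14 in all, crops included, and the job is handed in when it is done.

Besides the shell and the picture viewer there is one more tool, called after ">>>" by a JSON object that holds its "fn" and its "kwargs". move_arm: Moves the arm, as the interface text tells. Its arguments: {"type":"object","properties":{"series":{"type":"string"},"force":{"type":"number"}},"required":["series"]}

```bash
mkdir -p pics; ls; cat > look.py <<'E'
import cv2,sys
from rig import observe,optics,order,spotter
def shot(cam,name):
    im=optics.get_image(cam); cv2.imwrite(f'pics/{name}.png',im['pixels']); return im
E
python3 - <<'E'
from look import *
import numpy as np
s=observe(); print(s['time_s'],s['position'],np.round(s['tool_rot'],3).tolist(),s['grip_width'])
shot('top','top0'); shot('scene','scene0')
for c in('top','scene'):
  for t in ['rack_seat','scale_seat','basket_bar','weight_bar','basket','weight','core0','depth_block','loupe','compass','rack','scale']:
    r=spotter.mark_of(t,c); print(c,t,[(np.round(d['point'],3).tolist(),round(d['score'],2)) for d in r][:6])
E
```

```text
pics
0.0 [ 0.17965137 -0.5195234   0.23070209] [[0.945, 0.327, -0.0], [0.327, -0.945, 0.001], [0.0, -0.001, -1.0]] 0.0855685297841885
top rack_seat [([0.667, 0.124, 0.002], 0.52)]
top scale_seat []
top basket_bar [([0.534, 0.335, 0.173], 0.72), ([0.532, 0.326, 0.037], 0.57)]
top weight_bar [([0.538, -0.349, 0.173], 0.89)]
top basket [([0.529, 0.329, 0.037], 0.91)]
top weight [([0.539, -0.347, 0.054], 0.58)]
top core0 [([0.673, -0.041, -0.002], 0.87), ([0.684, 0.046, 0.001], 0.72), ([0.669, 0.125, -0.0], 0.68), ([0.683, -0.129, 0.003], 0.67)]
top depth_block [([0.424, -0.179, -0.003], 0.76), ([0.536, -0.346, 0.057], 0.7)]
top loupe [([0.47, 0.177, 0.002], 0.63)]
top compass [([0.509, -0.176, -0.001], 0.7), ([0.679, -0.131, 0.001], 0.41)]
top rack []
top scale []
scene rack_seat []
scene scale_seat [([0.536, -0.344, 0.175], 0.62)]
scene basket_bar [([0.526, 0.329, 0.178], 0.96)]
scene weight_bar []
scene basket [([0.532, 0.331, 0.031], 0.83)]
scene weight [([0.544, -0.345, 0.049], 0.68)]
scene core0 [([0.689, -0.128, -0.002], 0.78), ([0.673, 0.124, 0.005], 0.77), ([0.671, -0.04, -0.001], 0.73), ([0.688, 0.046, 0.001], 0.6)]
scene depth_block [([0.422, -0.177, -0.0], 0.65), ([0.527, 0.33, 0.176], 0.39), ([0.671, -0.042, 0.0], 0.16)]
scene loupe [([0.474, 0.181, -0.001], 0.8), ([0.507, -0.175, -0.001], 0.26)]
scene compass [([0.508, -0.177, 0.004], 0.69)]
scene rack [([0.671, 0.122, 0.002], 0.52)]
scene scale []
```

View pics/top0.png

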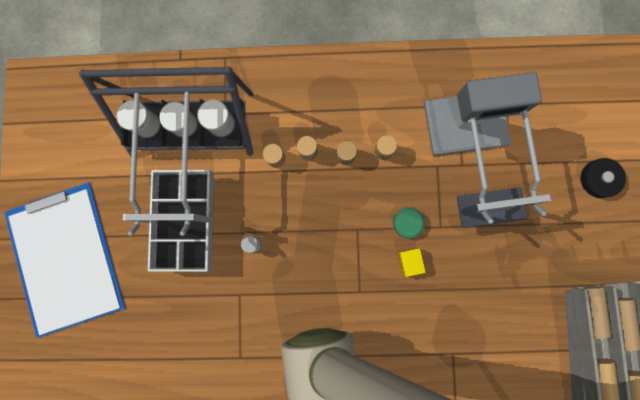

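View pics/scene0.png

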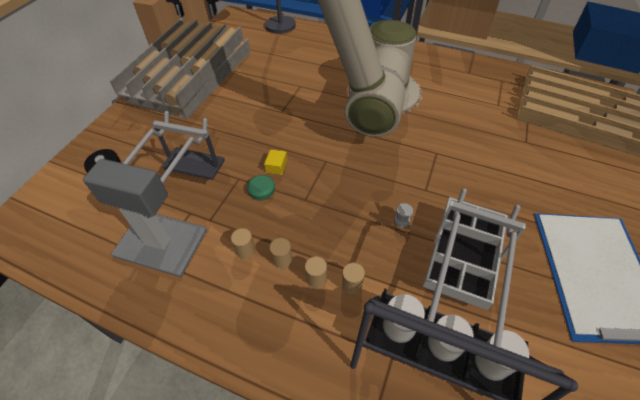

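The top view shows the rack and basket on the left (bar around px 124–193, row 216) and the scale and weight on the right (bar 478,207 to 549,198). The four cores are in a row near rows 145–155. The space in the middle is free for the basket. I'll zoom in to get the hook axes.

```bash
cat >> look.py <<'E'
import numpy as np
def world(im,px,z):
    K,d=im['camera_matrix'],im['dist']; R=cv2.Rodrigues(im['rvec'])[0]; t=np.ravel(im['tvec'])
    n=cv2.undistortPoints(np.array(px,float).reshape(-1,1,2),K,d).reshape(-1,2)
    r=np.c_[n,np.ones(len(n))]@R; c=-R.T@t
    return c+r*((np.reshape(z,(-1,1))-c[2])/r[:,2:])
def pix(im,P):
    return cv2.projectPoints(np.array(P,float).reshape(-1,1,3),np.array(im['rvec'],float),np.array(im['tvec'],float),im['camera_matrix'],im['dist'])[0].reshape(-1,2)
E
python3 - <<'E'
from look import *
p=cv2.imread('pics/top0.png')
a=cv2.resize(p[80:240,100:260],None,fx=2.5,fy=2.5,interpolation=cv2.INTER_CUBIC); b=cv2.resize(p[80:240,430:590],None,fx=2.5,fy=2.5,interpolation=cv2.INTER_CUBIC)
cv2.imwrite('pics/crop1.png',np.hstack([a,b]))
E
```

```text
(no output)
```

View pics/crop1.png

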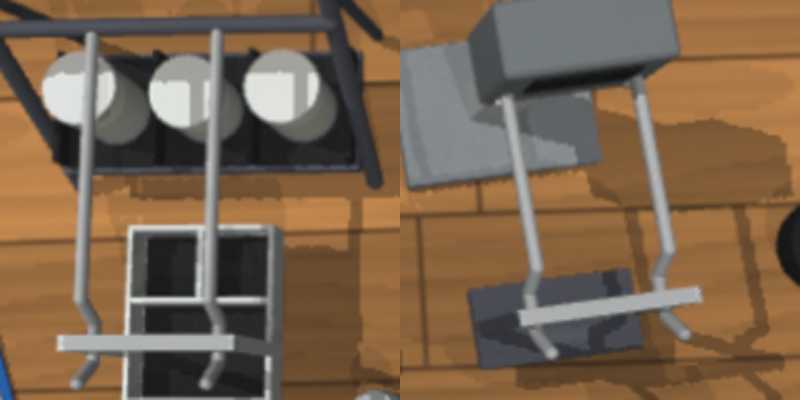

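```bash
python3 - <<'E'
from look import *
im=optics.get_image('top')
def g(pts,x0,z):
    return world(im,[(x/2.5+x0,y/2.5+80) for x,y in pts],z)
for n,x0,P,T,B in [('rack',100,[(92,40),(81,290),(217,40),(210,290)],[(76,385),(206,385)],[(57,343),(234,342)]),
  ('scale',430,[(108,100),(136,266),(240,85),(268,246)],[(152,353),(286,335)],[(118,318),(302,294)])]:
    p=g(P,x0,.189); t=g(T,x0,.189); b=g(B,x0,.181)
    d=p[0]-p[1]+p[2]-p[3]
    print(n,'prongs',np.round(p[:,:2],3).tolist(),'yaw',np.degrees(np.arctan2(d[1],d[0])),'tips',np.round(t[:,:2],3).tolist())
    e=b[0]-b[1]; print(' bar mid',b.mean(0).round(4),'len',np.linalg.norm(e),'yaw',np.degrees(np.arctan2(-e[0],e[1])))
    yaw=np.arctan2(-e[0],e[1]); x=np.array([np.cos(yaw),np.sin(yaw)])
    print(' seat from tips',t.mean(0)[:2]+.029*x, 'prong perp mid', )
E
```

```text
rack prongs [[0.768, 0.372], [0.57, 0.377], [0.764, 0.272], [0.567, 0.276]] yaw -1.261505470276227 tips [[0.498, 0.379], [0.495, 0.278]]
 bar mid [0.5292 0.3291 0.181 ] len 0.13899928170949677 yaw -1.2610185590952736
 seat from tips [0.52549828 0.32821057] prong perp mid
scale prongs [[0.696, -0.278], [0.568, -0.291], [0.704, -0.379], [0.58, -0.39]] yaw 5.4715286178640845 tips [[0.503, -0.298], [0.513, -0.399]]
 bar mid [ 0.5373 -0.3471  0.181 ] len 0.13998082993927966 yaw 5.716249309425027
 seat from tips [ 0.53708398 -0.3456093 ] prong perp mid
```

```bash
cat >> look.py <<'E'
def plan(*W):
    "print shift (cm, tool axes) and turn (deg) from the present pose to each world (x,y,z,yaw of tool x)"
    s=observe(); R=np.array(s['tool_rot']); y0=np.degrees(np.arctan2(R[1,0],R[0,0]))
    print('t',round(s['time_s'],2),'pos',np.round(s['position'],4),'yaw',round(y0,1),'q1,q6',np.round(np.array(s['q'])[[0,5]],0),'w',round(s['grip_width'],4),'ft',np.round(s['ft_force'],1))
    for w in W:
        d=R.T@(np.array(w[:3])-s['position'])*100
        print('  ',np.round(d,2),'turn',round((-(w[3]-y0)+180)%360-180,1))
E
python3 -c "
from look import *
plan((.42,0,.34,60),(.529,.329,.30,88.7),(.529,.329,.156,88.7))"
```

```text
t 1.35 pos [ 0.1797 -0.5198  0.2313] yaw 19.1 q1,q6 [-83. -12.] w 0.086 ft [-0.4 -0.3  0.4]
   [ 39.7  -41.28 -10.87] turn -40.9
   [ 60.75 -68.81  -6.87] turn -69.6
   [ 60.75 -68.81   7.53] turn -69.6
```

>>> {"fn": "move_arm", "kwargs": {"series": "5 -5 -10 -8 1;10 -10.5 -10.9 -15 1;15 -15.6 -10.9 -22 1;20 -21 -10.9 -30 1;25 -26 -10.9 -38 1;30 -32 -10.9 -45 1;35 -37 -10.9 -52 1;39.7 -41.3 -10.9 -60 1"}}

```text
time_s: 2.35
position: [0.373, -0.0958, 0.3396]
tool_rot: [[0.186, 0.983, 0.001], [0.983, -0.186, -0.001], [-0.0, 0.001, -1.0]]
ft_force: [0.8, -1.2, -0.0]
grip_width: 0.0853
gripper_force: 0.0
```

```bash
python3 -c "
from look import *
plan((.529,.329,.27,88.7),(.529,.329,.156,88.7))"
```

```text
t 2.35 pos [ 0.373  -0.0958  0.3396] yaw 79.3 q1,q6 [-32. -21.] w 0.0853 ft [ 0.8 -1.2 -0. ]
   [44.64  7.43  6.94] turn -9.4
   [44.64  7.42 18.34] turn -9.4
```

>>> {"fn": "move_arm", "kwargs": {"series": "5.5 1 1 -2 1;11 2 2 -4 1;17 3 3 -6 1;23 4 4 -8 1;29 5 5 -9.4 1;35 6 6 -9.4 1;40 7 6.9 -9.4 1;40 7 6.9 -9.4 1"}}

```text
time_s: 3.35
position: [0.5173, 0.2843, 0.2683]
tool_rot: [[0.023, 1.0, -0.003], [1.0, -0.023, -0.0], [-0.001, -0.003, -1.0]]
ft_force: [-0.6, -0.2, 0.4]
grip_width: 0.0853
gripper_force: 0.0
```

```bash
python3 -c "
from look import *
plan((.529,.329,.25,88.7),(.529,.329,.156,88.7))
for c in ('top','scene'):print(c,[(np.round(d['point'],3),d['score']) for d in (optics.get_image(c),spotter.mark_of('basket_bar',c))[1]])"
```

```text
t 3.35 pos [0.5173 0.2843 0.2683] yaw 88.7 q1,q6 [17. 19.] w 0.0853 ft [-0.6 -0.2  0.4]
   [4.5  1.07 1.82] turn -0.0
   [ 4.5   1.09 11.22] turn -0.0
top [(array([0.532, 0.333, 0.174]), 0.71)]
scene []
```

>>> {"fn": "move_arm", "kwargs": {"series": "4.5 1.1 1.8 0 1;4.5 1.1 1.8 0 1;4.5 1.1 4 0 1;4.5 1.1 6.5 0 1;4.5 1.1 9 0 1;4.5 1.1 11.2 0 1;4.5 1.1 11.2 0 1"}}

```text
time_s: 4.42
position: [0.5291, 0.325, 0.1579]
tool_rot: [[0.028, 1.0, -0.002], [1.0, -0.028, -0.001], [-0.001, -0.002, -1.0]]
ft_force: [-0.7, 1.0, 0.1]
grip_width: 0.0854
gripper_force: 0.0
```

```bash
python3 -c "
from look import *
plan((.529,.329,.156,88.7))
a=shot('wrist','w1')['pixels'];b=shot('scene','s1')['pixels'][170:400,380:640]
cv2.imwrite('pics/m1.png',np.hstack([cv2.resize(a,(400,250)),cv2.resize(b,(400,250))]))"
```

```text
t 4.42 pos [0.5291 0.325  0.1579] yaw 88.4 q1,q6 [21. 22.] w 0.0854 ft [-0.7  1.   0.1]
   [ 0.4  -0.02  0.19] turn -0.3
```

View pics/m1.png

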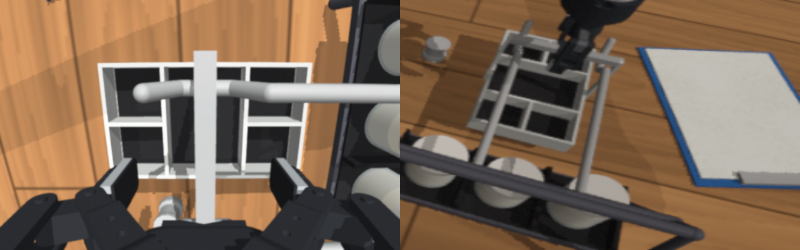

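>>> {"fn": "move_arm", "kwargs": {"series": "0.2 0 0.2 0 -1;0.2 0 0.2 0 -1;0.2 0 0.2 0 -1;0.2 0 0.2 0 -1;0.2 0 0.2 0 -1;0.2 0 0.2 0 -1", "force": 80}}

```text
time_s: 5.28
position: [0.5296, 0.3286, 0.1565]
tool_rot: [[0.027, 1.0, 0.0], [1.0, -0.027, 0.0], [0.0, 0.0, -1.0]]
ft_force: [-0.5, -0.3, 2.5]
grip_width: 0.0105
gripper_force: 78.2
```

>>> {"fn": "move_arm", "kwargs": {"series": "0 0 -1.2 0 -1;0 0 -2.4 0 -1;0 0 -3.6 0 -1;0 0 -4.8 0 -1;0 -2 -5 0 -1;0 -4 -5 0 -1;0 -6 -5 0 -1;0 -8 -5 0 -1"}}

```text
time_s: 6.28
position: [0.4489, 0.3306, 0.2068]
tool_rot: [[0.027, 1.0, 0.0], [1.0, -0.027, 0.0], [0.0, 0.0, -1.0]]
ft_force: [0.0, -0.7, -3.3]
grip_width: 0.0105
gripper_force: 78.2
```

```bash
python3 -c "
from look import *
plan((.44,.325,.23,88.7),(.465,.01,.23,88.7),(.465,.01,.123,88.7))"
```

```text
t 6.28 pos [0.4489 0.3306 0.2068] yaw 88.5 q1,q6 [24. 26.] w 0.0105 ft [ 0.  -0.7 -3.3]
   [-0.59 -0.88 -2.32] turn -0.2
   [-32.01   2.47  -2.33] turn -0.2
   [-32.01   2.46   8.37] turn -0.2
```

>>> {"fn": "move_arm", "kwargs": {"series": "-1 -1 -2.3 0 -1;-5 -0.5 -2.3 0 -1;-10 0 -2.3 -1.5 -1;-15 0.7 -2.3 -1.5 -1;-20 1.4 -2.3 -1.5 -1;-25 2 -2.3 -1.5 -1;-29 2.5 -2.3 -1.5 -1;-32 2.5 -2.3 -1.5 -1"}}

```text
time_s: 7.28
position: [0.4661, 0.0083, 0.2298]
tool_rot: [[0.002, 1.0, 0.001], [1.0, -0.002, -0.0], [-0.0, 0.001, -1.0]]
ft_force: [0.8, 0.1, -2.8]
grip_width: 0.0104
gripper_force: 78.3
```

```bash
python3 -c "
from look import *
plan((.465,.01,.14,90),(.465,.01,.123,90),(.465,.01,.12,90))"
```

```text
t 7.28 pos [0.4661 0.0083 0.2298] yaw 89.9 q1,q6 [-14. -13.] w 0.0104 ft [ 0.8  0.1 -2.8]
   [ 0.17 -0.12  8.98] turn -0.1
   [ 0.17 -0.12 10.68] turn -0.1
   [ 0.17 -0.12 10.98] turn -0.1
```

>>> {"fn": "move_arm", "kwargs": {"series": "0 0 3 0 -1;0 0 6 0 -1;0 0 8.5 0 -1;0 0 9.5 0 -1;0 0 10 0 -1;0 0 10.4 0 -1;0 0 10.7 0 -1;0 0 10.7 0 -1"}}

```text
time_s: 8.28
position: [0.466, 0.0101, 0.1223]
tool_rot: [[0.001, 1.0, 0.0], [1.0, -0.001, -0.0], [-0.0, 0.0, -1.0]]
ft_force: [0.2, 0.0, -2.1]
grip_width: 0.0105
gripper_force: 78.3
```

>>> {"fn": "move_arm", "kwargs": {"series": "0 0 0.2 0 -1;0 0 0.3 0 -1;0 0 0.3 0 -1"}}

```text
time_s: 8.65
position: [0.4663, 0.01, 0.1215]
tool_rot: [[0.0, 1.0, 0.003], [1.0, -0.0, -0.001], [-0.001, 0.003, -1.0]]
ft_force: [-7.5, 0.6, 22.1]
grip_width: 0.0105
gripper_force: 81.7
```

>>> {"fn": "move_arm", "kwargs": {"series": "0 0 -0.2 0 -1;0 0 -0.2 0 0.3;0 0 -0.2 0 1;0 0 -0.2 0 1;0 0 -0.2 0 1;0 0 -3 0 1;0 0 -6 0 1;0 0 -9 0 1"}}

```text
time_s: 9.65
position: [0.4659, 0.0101, 0.2101]
tool_rot: [[0.001, 1.0, -0.0], [1.0, -0.001, 0.0], [0.0, -0.0, -1.0]]
ft_force: [0.5, 0.4, -0.2]
grip_width: 0.085
gripper_force: 0.0
```

```bash
cat >> look.py <<'E'
def find(*T,cams=('top','scene'),fn='mark_of'):
    for c in cams:
        optics.get_image(c)
        for t in T: print(c,t,[(np.round(d['point'],3).tolist(),round(d['score'],2)) for d in getattr(spotter,fn)(t,c)][:6])
E
python3 -c "
from look import *
plan((.48,-.2,.3,95.6),(.537,-.347,.25,95.6),(.537,-.347,.156,95.6))
shot('wrist','w2')
find('weight_bar','weight','basket_bar','basket')"
```

```text
t 9.65 pos [0.4659 0.0101 0.2101] yaw 90.0 q1,q6 [-13. -13.] w 0.085 ft [ 0.5  0.4 -0.2]
   [-21.01   1.42  -8.99] turn -5.6
   [-35.7    7.13  -4.  ] turn -5.6
   [-35.7    7.14   5.4 ] turn -5.6
top weight_bar [([0.537, -0.348, 0.173], 0.6), ([0.673, -0.039, 0.003], 0.24)]
top weight [([0.536, -0.347, 0.055], 0.6)]
top basket_bar []
top basket []
scene weight_bar [([0.539, -0.346, 0.171], 0.91), ([0.539, -0.343, 0.179], 0.53)]
scene weight [([0.54, -0.345, 0.051], 0.84)]
scene basket_bar [([0.463, 0.01, 0.145], 0.76)]
scene basket [([0.47, 0.009, -0.003], 0.97)]
```

View pics/w2.png

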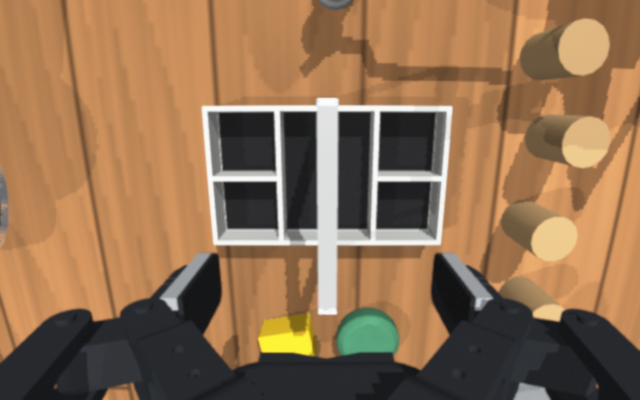

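The basket stands upright at (0.466, 0.010), its bail across px 327. The cores and bystanders haven't moved. Next is the weight.

>>> {"fn": "move_arm", "kwargs": {"series": "-3 0.5 -4 0 1;-8 1 -8 -2 1;-13.5 2 -8 -4 1;-19 3.5 -8 -5.6 1;-24.5 5 -7 -5.6 1;-30 6.5 -6 -5.6 1;-35.7 7.1 -5 -5.6 1;-35.7 7.1 -4 -5.6 1"}}

```text
time_s: 11.2
position: [0.5362, -0.3505, 0.2468]
tool_rot: [[-0.093, 0.996, -0.002], [0.996, 0.093, 0.001], [0.001, -0.002, -1.0]]
ft_force: [0.0, 1.3, -0.8]
grip_width: 0.0854
gripper_force: 0.0
```

```bash
python3 -c "
from look import *
plan((.538,-.347,.156,95.6))
shot('wrist','w3')"
```

```text
t 11.2 pos [ 0.5362 -0.3505  0.2468] yaw 95.3 q1,q6 [-44. -49.] w 0.0854 ft [ 0.   1.3 -0.8]
   [0.32 0.22 9.08] turn -0.3
```

View pics/w3.png

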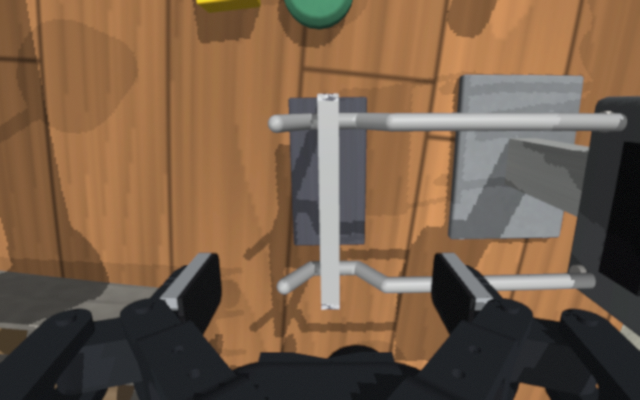

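The bar runs down px 328, midway between the fingers, and sits square. Descending to grip it.

>>> {"fn": "move_arm", "kwargs": {"series": "0.2 0.1 2 0 1;0.3 0.1 4.5 0 1;0.3 0.1 7 0 1;0.3 0.1 9 0 1;0.3 0.1 9 0 1;0.3 0.1 9 0 -1;0.3 0.1 9 0 -1;0.3 0.1 9 0 -1"}}

```text
time_s: 12.25
position: [0.5376, -0.3439, 0.1598]
tool_rot: [[-0.097, 0.995, 0.001], [0.995, 0.097, -0.001], [-0.001, 0.001, -1.0]]
ft_force: [-0.6, 0.2, 0.7]
grip_width: 0.0322
gripper_force: 0.0
```

>>> {"fn": "move_arm", "kwargs": {"series": "0 0 0 0 -1;0 0 0 0 -1;0 0 0 0 -1;0 0 -1.2 0 -1;0 0 -2.4 0 -1;0 0 -3.6 0 -1;0 0 -4.8 0 -1;0 0 -5 0 -1", "force": 100}}

```text
time_s: 13.25
position: [0.5377, -0.3441, 0.2104]
tool_rot: [[-0.097, 0.995, 0.001], [0.995, 0.097, -0.001], [-0.002, 0.001, -1.0]]
ft_force: [1.7, 0.8, -6.2]
grip_width: 0.0099
gripper_force: 98.1
```

```bash
python3 -c "
from look import *
plan((.44,-.356,.206,95.6),(.44,-.356,.32,95.6))
"
```

```text
t 13.25 pos [ 0.5377 -0.3441  0.2104] yaw 95.6 q1,q6 [-43. -49.] w 0.0099 ft [ 1.7  0.8 -6.2]
   [-0.23 -9.84  0.43] turn -0.0
   [ -0.25  -9.82 -10.97] turn -0.0
```

>>> {"fn": "move_arm", "kwargs": {"series": "0 -2 0 0 -1;0 -4.5 0 0 -1;0 -7 0 0 -1;0 -9.8 0 0 -1;0 -9.8 -3 0 -1;0 -9.8 -6 0 -1;0 -9.8 -9 0 -1;0 -9.8 -10.5 0 -1"}}

```text
time_s: 14.25
position: [0.44, -0.3535, 0.3158]
tool_rot: [[-0.097, 0.995, 0.001], [0.995, 0.097, -0.002], [-0.002, 0.001, -1.0]]
ft_force: [0.4, -0.3, -6.2]
grip_width: 0.0098
gripper_force: 98.6
```

```bash
python3 -c "
from look import *
plan((.44,0,.32,92),(.43,.329,.32,88.7),(.43,.329,.206,88.7))
find('weight_bar','weight','basket_bar')
"
```

```text
t 14.25 pos [ 0.44   -0.3535  0.3158] yaw 95.6 q1,q6 [-51. -56.] w 0.0098 ft [ 0.4 -0.3 -6.2]
   [35.18  3.43 -0.48] turn 3.6
   [68.02  5.63 -0.53] turn 6.9
   [68.04  5.62 10.87] turn 6.9
top weight_bar [([0.44, -0.356, 0.331], 0.8)]
top weight [([0.442, -0.356, 0.211], 0.83)]
top basket_bar [([0.468, 0.015, 0.14], 0.92)]
scene weight_bar [([0.44, -0.356, 0.326], 0.95)]
scene weight [([0.441, -0.355, 0.206], 0.83)]
scene basket_bar [([0.465, 0.011, 0.141], 0.61), ([0.44, -0.355, 0.326], 0.55)]
```

>>> {"fn": "move_arm", "kwargs": {"series": "5 0.5 -0.5 1 -1;11 1 -0.5 2 -1;17 1.5 -0.5 3 -1;23 2 -0.5 4 -1;29 2.5 -0.5 5 -1;35 3.4 -0.5 5 -1;41 4 -0.5 6 -1;47 4.4 -0.5 6.9 -1"}}

```text
time_s: 15.65
position: [0.4378, 0.1206, 0.319]
tool_rot: [[0.024, 1.0, 0.0], [1.0, -0.024, -0.0], [-0.0, 0.0, -1.0]]
ft_force: [1.5, -0.8, -6.4]
grip_width: 0.0097
gripper_force: 98.6
```

```bash
python3 -c "
from look import *
plan((.43,.330,.32,88.7),(.43,.330,.206,88.7),(.528,.328,.206,88.7))
"
```

```text
t 15.65 pos [0.4378 0.1206 0.319 ] yaw 88.6 q1,q6 [0. 2.] w 0.0097 ft [ 1.5 -0.8 -6.4]
   [20.92 -1.28 -0.1 ] turn -0.1
   [20.92 -1.28 11.3 ] turn -0.1
   [20.95  8.52 11.3 ] turn -0.1
```

>>> {"fn": "move_arm", "kwargs": {"series": "6 -0.3 0 0 -1;12 -0.8 0 0 -1;18 -1.3 0 0 -1;20.9 -1.3 1 0 -1;20.9 -1.3 4 0 -1;20.9 -1.3 7.5 0 -1;20.9 -1.3 10.8 0 -1;20.9 -1.3 10.8 0 -1"}}

```text
time_s: 16.65
position: [0.4289, 0.3274, 0.209]
tool_rot: [[0.023, 1.0, -0.005], [1.0, -0.023, -0.003], [-0.003, -0.005, -1.0]]
ft_force: [-0.0, 0.1, -5.8]
grip_width: 0.01
gripper_force: 98.7
```

```bash
python3 -c "
from look import *
plan((.528,.330,.209,88.7),(.528,.330,.158,88.7))
find('weight_bar','weight')
im=shot('top','t3');print(pix(im,[(.527,.328,.175)]))
cv2.imwrite('pics/m3.png',np.hstack([cv2.resize(shot('wrist','w4')['pixels'],(400,250)),cv2.resize(im['pixels'][100:260,60:316],(400,250))]))
"
```

```text
t 16.65 pos [0.4289 0.3274 0.209 ] yaw 88.7 q1,q6 [25. 26.] w 0.01 ft [-0.   0.1 -5.8]
   [ 0.5   9.91 -0.05] turn -0.0
   [0.51 9.93 5.05] turn -0.0
top weight_bar [([0.431, 0.324, 0.221], 0.9)]
top weight [([0.428, 0.324, 0.102], 0.79)]
scene weight_bar [([0.43, 0.325, 0.222], 0.82)]
scene weight [([0.434, 0.329, 0.105], 0.63)]
[[159.80338504 218.33471931]]
```

View pics/m3.png

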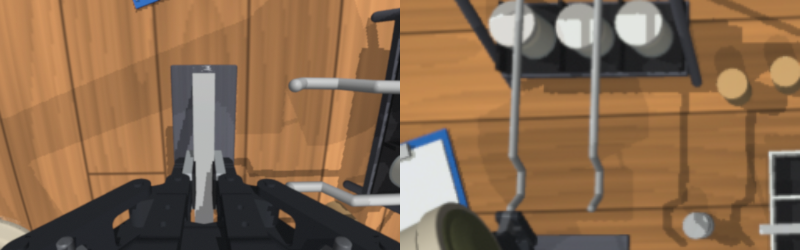

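The hook is clear ahead and the weight is lined up with it. Moving in, then lowering.

>>> {"fn": "move_arm", "kwargs": {"series": "0.2 2 0 0 -1;0.4 4.5 0 0 -1;0.4 7 0 0 -1;0.4 9 0 0 -1;0.4 9.9 0 0 -1;0.4 9.9 0 0 -1;0.4 9.9 1.5 0 -1;0.4 9.9 3 0 -1"}}

```text
time_s: 18.05
position: [0.5282, 0.3296, 0.1799]
tool_rot: [[0.023, 1.0, -0.001], [1.0, -0.023, -0.0], [-0.0, -0.001, -1.0]]
ft_force: [-0.1, -0.1, -6.2]
grip_width: 0.0101
gripper_force: 98.6
```

>>> {"fn": "move_arm", "kwargs": {"series": "0 0 0.6 0 -1;0 0 1 0 -1;0 0 1.4 0 -1;0 0 1.7 0 -1;0 0 1.9 0 -1;0 0 1.9 0 -1"}}

```text
time_s: 18.8
position: [0.529, 0.3296, 0.1621]
tool_rot: [[0.023, 1.0, -0.0], [1.0, -0.023, -0.0], [-0.0, -0.0, -1.0]]
ft_force: [-0.3, 0.4, -5.1]
grip_width: 0.0097
gripper_force: 98.6
```

```bash
python3 -c "
from look import *
plan((.528,.330,.158,88.7))
find('weight_bar','weight')
"
```

```text
t 18.8 pos [0.529  0.3296 0.1621] yaw 88.7 q1,q6 [21. 22.] w 0.0097 ft [-0.3  0.4 -5.1]
   [ 0.04 -0.1   0.41] turn -0.0
top weight_bar [([0.531, 0.326, 0.176], 0.63)]
top weight [([0.53, 0.326, 0.056], 0.9)]
scene weight_bar [([0.53, 0.327, 0.175], 0.78), ([0.469, 0.007, -0.002], 0.65)]
scene weight [([0.532, 0.33, 0.055], 0.81)]
```

>>> {"fn": "move_arm", "kwargs": {"series": "0 0 0.1 0 -1;0 0 0.2 0 -1;0 0 0.2 0 -1"}}

```text
time_s: 19.48
position: [0.529, 0.3296, 0.16]
tool_rot: [[0.023, 1.0, -0.0], [1.0, -0.023, -0.0], [-0.0, -0.0, -1.0]]
ft_force: [-0.5, -0.4, -7.1]
grip_width: 0.0096
gripper_force: 98.6
```

>>> {"fn": "move_arm", "kwargs": {"series": "0 0 0.1 0 -1;0 0 0.2 0 -1;0 0 0.2 0 -1"}}

```text
time_s: 19.85
position: [0.5292, 0.3296, 0.1597]
tool_rot: [[0.023, 1.0, 0.002], [1.0, -0.023, 0.0], [0.001, 0.002, -1.0]]
ft_force: [-3.8, -2.2, 4.6]
grip_width: 0.0101
gripper_force: 100.4
```

>>> {"fn": "move_arm", "kwargs": {"series": "0 0 -0.1 0 0;0 0 -0.1 0 1;0 0 -0.1 0 1;0 0 -0.1 0 1;0 0 -3 0 1;0 0 -7 0 1;0 0 -11 0 1;0 0 -14 0 1"}}

```text
time_s: 20.85
position: [0.5291, 0.3296, 0.3001]
tool_rot: [[0.023, 1.0, 0.002], [1.0, -0.023, 0.001], [0.001, 0.002, -1.0]]
ft_force: [0.1, 0.4, -1.1]
grip_width: 0.0858
gripper_force: 0.0
```

```bash
python3 -c "
from look import *
find('weight_bar','weight','basket_bar','basket','core0')
find('core0',fn='find_in')
plan((.671,.124,.30,90),(.671,.124,.15,90))
"
```

```text
top weight_bar [([0.532, 0.327, 0.175], 0.58)]
top weight [([0.527, 0.329, 0.055], 0.85), ([0.465, 0.007, 0.004], 0.31)]
top basket_bar [([0.47, 0.015, 0.14], 0.56)]
top basket [([0.466, 0.013, 0.002], 0.91)]
top core0 [([0.679, -0.13, 0.004], 0.74), ([0.683, 0.045, 0.001], 0.69), ([0.671, 0.124, 0.003], 0.66), ([0.671, -0.04, 0.001], 0.55)]
scene weight_bar [([0.53, 0.328, 0.169], 0.89), ([0.536, 0.331, 0.053], 0.59)]
scene weight [([0.533, 0.326, 0.053], 0.83), ([0.51, -0.175, -0.003], 0.55)]
scene basket_bar [([0.462, 0.01, 0.142], 0.8)]
scene basket [([0.464, 0.01, -0.001], 0.69)]
scene core0 [([0.67, 0.127, 0.002], 0.96), ([0.687, -0.13, -0.001], 0.96), ([0.671, -0.041, 0.0], 0.8), ([0.688, 0.046, -0.001], 0.63)]
top core0 [([0.664, 0.123, 0.062], 0.73), ([0.675, -0.128, 0.057], 0.66), ([0.668, -0.04, 0.062], 0.62), ([0.682, 0.047, 0.062], 0.62), ([0.424, -0.176, 0.033], 0.24)]
scene core0 [([0.696, 0.051, 0.06], 0.91), ([0.683, 0.125, 0.062], 0.73), ([0.679, -0.034, 0.059], 0.72), ([0.692, -0.119, 0.06], 0.64), ([0.472, 0.013, 0.011], 0.58)]
t 21.65 pos [0.529  0.3296 0.2981] yaw 88.7 q1,q6 [21. 22.] w 0.0852 ft [-0.3  0.3  0.8]
   [-20.22  14.67  -0.19] turn -1.3
   [-20.23  14.67  14.81] turn -1.3
```

```bash
python3 -c "
from look import *
im=optics.get_image('top')
print(world(im,[(251,153),(232,88),(229,70)],[.01,.2,.23]).round(3))
"
```

```text
[[0.684 0.18  0.01 ]
 [0.772 0.18  0.2  ]
 [0.796 0.178 0.23 ]]
```

>>> {"fn": "move_arm", "kwargs": {"series": "-5 3.5 0 0 1;-10 7 0 0 1;-15 11 0 -1.3 1;-20.2 14.7 0 -1.3 1;-20.2 14.7 5 -1.3 1;-20.2 14.7 10 -1.3 1;-20.2 14.7 15 -1.3 1;-20.2 14.7 15 -1.3 1"}}

```text
time_s: 22.7
position: [0.6697, 0.1241, 0.1447]
tool_rot: [[0.001, 1.0, -0.008], [1.0, -0.001, -0.0], [-0.0, -0.008, -1.0]]
ft_force: [-0.2, -0.2, 0.0]
grip_width: 0.0856
gripper_force: 0.0
```

```bash
python3 -c "
from look import *
plan((.671,.125,.034,90),(.671,.125,.20,90),(.542,.0415,.2,90))
shot('wrist','w5')
find('core0',cams=('wrist',))
"
```

```text
t 22.7 pos [0.6697 0.1241 0.1447] yaw 90.0 q1,q6 [1. 1.] w 0.0856 ft [-0.2 -0.2  0. ]
   [ 0.09  0.22 11.07] turn -0.0
   [ 0.09  0.09 -5.53] turn -0.0
   [ -8.27 -12.81  -5.43] turn -0.0
wrist core0 [([0.673, 0.127, -0.001], 0.97), ([0.675, -0.039, -0.0], 0.9), ([0.685, 0.051, 0.0], 0.6)]
```

View pics/w5.png

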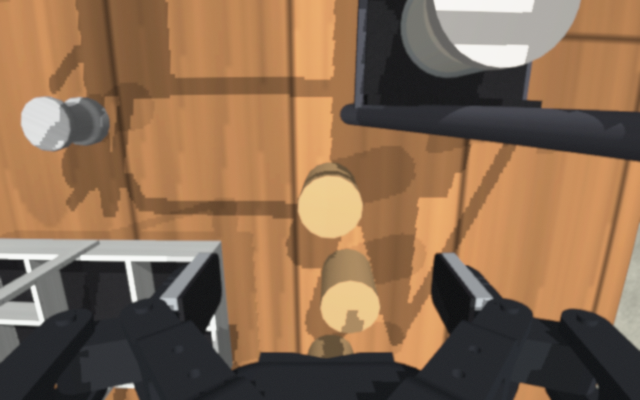

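The core is centred between the fingers at px (330, 207). Going down to grasp it.

>>> {"fn": "move_arm", "kwargs": {"series": "0.1 0.1 3 0 1;0.1 0.1 6 0 1;0.1 0.1 9 0 1;0.1 0.1 11.1 0 1;0.1 0.1 11.1 0 0;0.1 0.1 11.1 0 -1;0.1 0.1 11.1 0 -1;0.1 0.1 11.1 0 -1", "force": 50}}

```text
time_s: 23.85
position: [0.6734, 0.1253, 0.0398]
tool_rot: [[0.0, 1.0, 0.004], [1.0, -0.0, 0.0], [0.0, 0.004, -1.0]]
ft_force: [-1.9, 0.3, 5.4]
grip_width: 0.0424
gripper_force: 50.6
```

>>> {"fn": "move_arm", "kwargs": {"series": "0 0 0 0 -1;0 0 0 0 -1;0 0 -4 0 -1;0 0 -8 0 -1;0 0 -13 0 -1;-3 -3 -16.6 0 -1;-6 -8 -16.6 0 -1;-8.4 -12.9 -16.6 0 -1"}}

```text
time_s: 24.85
position: [0.5418, 0.0404, 0.2045]
tool_rot: [[0.001, 1.0, 0.002], [1.0, -0.001, -0.001], [-0.001, 0.002, -1.0]]
ft_force: [0.2, -0.6, -0.8]
grip_width: 0.0421
gripper_force: 51.6
```

```bash
python3 -c "
from look import *
find('basket','core0')
plan((.542,.0415,.12,90),(.542,.0415,.04,90))
"
```

```text
top basket [([0.465, 0.01, 0.004], 0.9)]
top core0 [([0.682, 0.047, 0.002], 0.79), ([0.678, -0.129, 0.0], 0.68), ([0.674, -0.042, 0.001], 0.62)]
scene basket [([0.467, 0.008, -0.003], 0.98)]
scene core0 [([0.538, 0.039, 0.168], 0.87), ([0.688, 0.046, -0.0], 0.85), ([0.672, -0.037, 0.003], 0.75), ([0.686, -0.129, 0.001], 0.74), ([0.462, 0.01, 0.14], 0.53)]
t 25.15 pos [0.5442 0.0415 0.204 ] yaw 90.0 q1,q6 [-8. -8.] w 0.0423 ft [ 0.  -0.9 -2.7]
   [ 0.01 -0.24  8.4 ] turn -0.0
   [ 1.00e-02 -2.60e-01  1.64e+01] turn -0.0
```

>>> {"fn": "move_arm", "kwargs": {"series": "0 -0.2 4 0 -1;0 -0.2 8 0 -1;0 -0.2 12 0 -1;0 -0.2 14.5 0 -1;0 -0.2 15.5 0 -1;0 -0.2 15.9 0 -1;0 -0.2 16.2 0 -1"}}

```text
time_s: 26.02
position: [0.5421, 0.0414, 0.0436]
tool_rot: [[0.0, 1.0, 0.003], [1.0, -0.0, -0.0], [-0.0, 0.003, -1.0]]
ft_force: [-11.8, 1.1, 35.5]
grip_width: 0.0422
gripper_force: 54.9
```

>>> {"fn": "move_arm", "kwargs": {"series": "0 0 -0.4 0 -1;0 0 -0.4 0 -0.1;0 0 -0.4 0 0.2;0 0 -0.4 0 0.3;0 0 -4 0 0.4;0 0 -8 0 1;0 0 -12 0 1;0 0 -15.5 0 1"}}

```text
time_s: 27.02
position: [0.5413, 0.0413, 0.1978]
tool_rot: [[0.001, 1.0, 0.001], [1.0, -0.001, -0.0], [-0.0, 0.001, -1.0]]
ft_force: [0.2, 0.0, -0.0]
grip_width: 0.0854
gripper_force: 0.0
```

```bash
python3 -c "
from look import *
find('basket','core0')
shot('wrist','w6')
plan((.686,.046,.15,90),(.686,.046,.04,90))
"
```

```text
top basket [([0.466, 0.01, 0.006], 0.91)]
top core0 [([0.684, 0.05, 0.001], 0.93), ([0.673, -0.04, 0.001], 0.79), ([0.681, -0.131, 0.002], 0.65)]
scene basket [([0.466, 0.009, -0.002], 0.91)]
scene core0 [([0.688, 0.047, -0.001], 0.97), ([0.685, -0.132, 0.0], 0.92), ([0.671, -0.042, 0.003], 0.82), ([0.537, 0.041, 0.007], 0.73)]
t 27.38 pos [0.5408 0.0413 0.195 ] yaw 90.0 q1,q6 [-8. -8.] w 0.0854 ft [-0.1 -0.3  0.7]
   [ 0.48 14.53  4.46] turn -0.0
   [ 0.47 14.56 15.46] turn -0.0
```

View pics/w6.png

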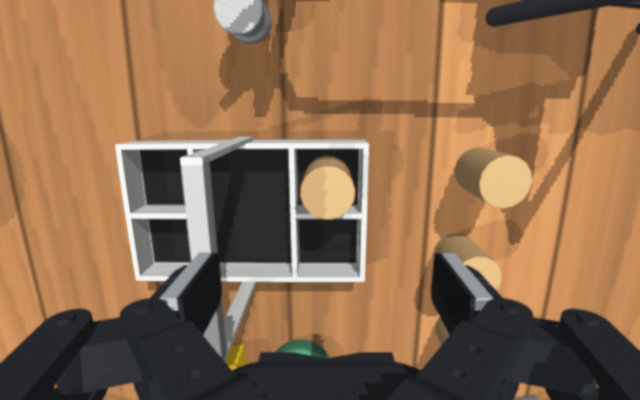

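Core 1 stands in its far-left compartment (px 328, 185). Next is the core at (0.686, 0.047).

>>> {"fn": "move_arm", "kwargs": {"series": "0.5 5 0 0 1;0.5 10 1 0 1;0.5 14.5 2.5 0 1;0.5 14.5 6.5 0 1;0.5 14.5 11 0 1;0.5 14.5 15.5 0 1;0.5 14.5 15.5 0 0.8;0.5 14.5 15.5 0 -1"}}

```text
time_s: 28.38
position: [0.6871, 0.0461, 0.0427]
tool_rot: [[0.001, 1.0, 0.002], [1.0, -0.001, -0.0], [-0.0, 0.002, -1.0]]
ft_force: [-0.2, -0.0, 0.3]
grip_width: 0.0603
gripper_force: 0.0
```

>>> {"fn": "move_arm", "kwargs": {"series": "0 0 0 0 -1;0 0 0 0 -1;0 0 0 0 -1;0 0 0 0 -1;0 0 -5 0 -1;0 0 -10 0 -1;0 0 -15 0 -1;0 0 -18.5 0 -1"}}

```text
time_s: 29.38
position: [0.6863, 0.0463, 0.2298]
tool_rot: [[0.0, 1.0, 0.004], [1.0, -0.0, -0.0], [-0.0, 0.004, -1.0]]
ft_force: [0.6, 0.7, -2.2]
grip_width: 0.0417
gripper_force: 51.5
```

```bash
python3 -c "
from look import *
find('core0',cams=('scene',))
plan((.390,.041,.225,90),(.390,.041,.045,90))
"
```

```text
scene core0 [([0.541, 0.04, 0.006], 0.8), ([0.685, -0.132, -0.002], 0.72), ([0.686, 0.049, 0.187], 0.66), ([0.672, -0.042, 0.001], 0.62)]
t 29.48 pos [0.6873 0.0462 0.2317] yaw 90.0 q1,q6 [-6. -6.] w 0.0417 ft [-1.  -0.5 -1.6]
   [ -0.53 -29.74   0.39] turn -0.0
   [ -0.51 -29.91  18.39] turn -0.0
```

>>> {"fn": "move_arm", "kwargs": {"series": "-0.5 -6 0 0 -1;-0.5 -12 0 0 -1;-0.5 -18 0 0 -1;-0.5 -24 0 0 -1;-0.5 -28 0 0 -1;-0.5 -29.8 0 0 -1;-0.5 -29.8 0 0 -1;-0.5 -29.8 5 0 -1"}}

```text
time_s: 30.48
position: [0.3908, 0.041, 0.1774]
tool_rot: [[0.001, 1.0, 0.008], [1.0, -0.001, -0.002], [-0.002, 0.008, -1.0]]
ft_force: [-0.4, -0.3, -2.3]
grip_width: 0.042
gripper_force: 52.0
```

```bash
python3 -c "
from look import *
plan((.390,.041,.10,90),(.390,.041,.048,90))
"
```

```text
t 30.48 pos [0.3908 0.041  0.1774] yaw 90.0 q1,q6 [-11. -11.] w 0.042 ft [-0.4 -0.3 -2.3]
   [ 0.02 -0.14  7.74] turn -0.0
   [ 0.02 -0.18 12.94] turn -0.0
```

>>> {"fn": "move_arm", "kwargs": {"series": "0 0 4 0 -1;0 0 8 0 -1;0 0 11 0 -1;0 0 12 0 -1;0 0 12.5 0 -1;0 0 12.7 0 -1;0 0 12.7 0 -1"}}

```text
time_s: 31.35
position: [0.3887, 0.0413, 0.0497]
tool_rot: [[0.001, 1.0, 0.001], [1.0, -0.001, -0.0], [-0.0, 0.001, -1.0]]
ft_force: [-0.7, 0.1, -1.8]
grip_width: 0.0419
gripper_force: 51.8
```

>>> {"fn": "move_arm", "kwargs": {"series": "0 0 0.2 0 -1;0 0 0.2 0 -0.1;0 0 0.2 0 0.2;0 0 0.2 0 0.3;0 0 -4 0 0.4;0 0 -8 0 1;0 0 -12 0 1;0 0 -15.5 0 1"}}

```text
time_s: 32.35
position: [0.3881, 0.0414, 0.2057]
tool_rot: [[0.001, 1.0, 0.001], [1.0, -0.001, -0.0], [-0.0, 0.001, -1.0]]
ft_force: [1.5, 0.5, 0.1]
grip_width: 0.0854
gripper_force: 0.0
```

```bash
python3 -c "
from look import *
find('basket','core0')
plan((.672,-.041,.2,90),(.672,-.041,.04,90))
"
```

```text
top basket [([0.466, 0.01, 0.001], 0.79)]
top core0 [([0.674, -0.04, 0.003], 0.77), ([0.679, -0.129, -0.001], 0.69), ([0.537, 0.04, 0.005], 0.63), ([0.384, 0.044, 0.007], 0.42)]
scene basket [([0.466, 0.011, -0.002], 0.67), ([0.51, -0.175, 0.001], 0.59)]
scene core0 [([0.684, -0.132, 0.0], 0.94), ([0.671, -0.036, -0.002], 0.91), ([0.54, 0.04, 0.004], 0.73), ([0.391, 0.042, 0.004], 0.51)]
t 32.65 pos [0.3877 0.0415 0.2032] yaw 90.0 q1,q6 [-11. -11.] w 0.0856 ft [-0.5 -0.4 -0.4]
   [-8.23 28.43  0.25] turn -0.0
   [-8.24 28.47 16.25] turn -0.0
```

Core 2 is in. Next is the core at (0.672, -0.040).

>>> {"fn": "move_arm", "kwargs": {"series": "-1.5 6 0 0 1;-3 12 0 0 1;-5 18 0 0 1;-6.5 23 0 0 1;-8.2 28.4 0 0 1;-8.2 28.4 5 0 1;-8.2 28.4 10 0 1;-8.2 28.4 15 0 1"}}

```text
time_s: 33.65
position: [0.6714, -0.0406, 0.0507]
tool_rot: [[0.001, 1.0, -0.003], [1.0, -0.001, 0.001], [0.001, -0.003, -1.0]]
ft_force: [0.4, 0.0, -0.0]
grip_width: 0.0855
gripper_force: 0.0
```

```bash
python3 -c "
from look import *
plan((.672,-.040,.04,90),(.672,-.040,.2,90),(.542,-.0215,.2,90))
"
```

```text
t 33.65 pos [ 0.6714 -0.0406  0.0507] yaw 90.0 q1,q6 [-14. -13.] w 0.0855 ft [ 0.4  0.  -0. ]
   [0.06 0.06 1.07] turn -0.0
   [  0.07   0.02 -14.93] turn -0.0
   [  1.92 -12.98 -14.89] turn -0.0
```

>>> {"fn": "move_arm", "kwargs": {"series": "0 0 1 0 1;0 0 1 0 0;0 0 1 0 -1;0 0 1 0 -1;0 0 1 0 -1;0 0 1 0 -1;0 0 -5 0 -1;0 0 -10 0 -1"}}

```text
time_s: 34.65
position: [0.6723, -0.0408, 0.157]
tool_rot: [[0.001, 1.0, 0.002], [1.0, -0.001, -0.0], [-0.0, 0.002, -1.0]]
ft_force: [0.6, 0.1, -1.3]
grip_width: 0.0419
gripper_force: 51.5
```

>>> {"fn": "move_arm", "kwargs": {"series": "0 0 -5 0 -1;1 -6 -5 0 -1;2 -12 -5 0 -1;2 -13 -5 0 -1;2 -13 -5 0 -1"}}

```text
time_s: 35.28
position: [0.5425, -0.0208, 0.2054]
tool_rot: [[0.001, 1.0, 0.002], [1.0, -0.001, -0.001], [-0.001, 0.002, -1.0]]
ft_force: [0.1, -0.1, -0.3]
grip_width: 0.0418
gripper_force: 51.7
```

```bash
python3 -c "
from look import *
find('core0',cams=('scene',))
plan((.542,-.0215,.048,90))
"
```

```text
scene core0 [([0.541, -0.02, 0.155], 0.81), ([0.539, 0.042, 0.006], 0.71), ([0.389, 0.041, 0.003], 0.7), ([0.688, -0.127, -0.001], 0.66)]
t 35.38 pos [ 0.5436 -0.0211  0.2047] yaw 90.0 q1,q6 [-15. -15.] w 0.042 ft [-0.1 -0.  -1.5]
   [-0.03 -0.19 15.67] turn -0.0
```

>>> {"fn": "move_arm", "kwargs": {"series": "0 -0.2 5 0 -1;0 -0.2 10 0 -1;0 -0.2 14 0 -1;0 -0.2 15 0 -1;0 -0.2 15.2 0 -1;0 -0.2 15.4 0 -1"}}

```text
time_s: 36.12
position: [0.5414, -0.021, 0.0515]
tool_rot: [[0.001, 1.0, 0.003], [1.0, -0.001, -0.001], [-0.001, 0.003, -1.0]]
ft_force: [-0.0, -0.0, -1.5]
grip_width: 0.0417
gripper_force: 51.7
```

>>> {"fn": "move_arm", "kwargs": {"series": "0 0 0.2 0 -1;0 0 0.4 0 -1;0 0 0.4 0 -1"}}

```text
time_s: 36.5
position: [0.5412, -0.021, 0.0504]
tool_rot: [[0.0, 1.0, 0.005], [1.0, -0.0, -0.002], [-0.002, 0.005, -1.0]]
ft_force: [-10.5, 0.6, 29.4]
grip_width: 0.0415
gripper_force: 54.8
```

>>> {"fn": "move_arm", "kwargs": {"series": "0 0 -0.3 0 -1;0 0 -0.3 0 -0.1;0 0 -0.3 0 0.2;0 0 -0.3 0 0.3;0 0 -4 0 0.4;0 0 -8 0 1;0 0 -12 0 1;0 0 -15.5 0 1"}}

```text
time_s: 37.5
position: [0.5402, -0.0207, 0.2025]
tool_rot: [[0.001, 1.0, 0.0], [1.0, -0.001, -0.0], [-0.0, 0.0, -1.0]]
ft_force: [0.5, 0.8, -1.1]
grip_width: 0.0852
gripper_force: 0.0
```

```bash
python3 -c "
from look import *
find('basket','core0')
plan((.684,-.130,.2,90),(.684,-.130,.042,90))
"
```

```text
top basket [([0.469, 0.011, 0.002], 0.85)]
top core0 [([0.678, -0.13, 0.002], 0.57), ([0.537, 0.04, 0.001], 0.55)]
scene basket [([0.469, 0.01, -0.003], 0.58)]
scene core0 [([0.538, 0.04, 0.005], 0.86), ([0.687, -0.133, 0.0], 0.86), ([0.539, -0.023, 0.004], 0.69), ([0.39, 0.044, 0.005], 0.65)]
t 37.8 pos [ 0.5397 -0.0206  0.2   ] yaw 90.0 q1,q6 [-15. -15.] w 0.0852 ft [ 0.9  0.2 -0.3]
   [-10.93  14.43  -0.04] turn -0.0
   [-10.94  14.47  15.76] turn -0.0
```

>>> {"fn": "move_arm", "kwargs": {"series": "-3 5 0 0 1;-7 10 0 0 1;-10.9 14.4 0 0 1;-10.9 14.4 5 0 1;-10.9 14.4 10 0 1;-10.9 14.4 14.5 0 1;-10.9 14.4 15.6 0 1;-10.9 14.4 15.6 0 1"}}

```text
time_s: 38.8
position: [0.6843, -0.1298, 0.0452]
tool_rot: [[0.001, 1.0, -0.001], [1.0, -0.001, 0.0], [0.0, -0.001, -1.0]]
ft_force: [0.2, 0.7, 0.9]
grip_width: 0.0857
gripper_force: 0.0
```

>>> {"fn": "move_arm", "kwargs": {"series": "0 0 0 0 0;0 0 0 0 -1;0 0 0 0 -1;0 0 0 0 -1;0 0 0 0 -1;0 0 -6 0 -1;0 0 -12 0 -1;0 0 -18 0 -1"}}

```text
time_s: 39.8
position: [0.6838, -0.1296, 0.2275]
tool_rot: [[0.001, 1.0, 0.0], [1.0, -0.001, -0.0], [-0.0, 0.0, -1.0]]
ft_force: [0.7, 0.0, -2.8]
grip_width: 0.0417
gripper_force: 51.5
```

```bash
python3 -c "
from look import *
find('core0',cams=('scene',))
plan((.390,-.0215,.23,90),(.390,-.0215,.05,90))
"
```

```text
scene core0 [([0.54, -0.019, 0.002], 0.91), ([0.684, -0.129, 0.18], 0.78), ([0.391, 0.043, 0.002], 0.69), ([0.539, 0.041, 0.004], 0.67)]
t 39.9 pos [ 0.6859 -0.1303  0.2339] yaw 90.0 q1,q6 [-20. -20.] w 0.0418 ft [-0.2  0.   0.4]
   [ 10.87 -29.6   -0.07] turn -0.0
   [ 10.96 -29.84  17.93] turn -0.0
```

>>> {"fn": "move_arm", "kwargs": {"series": "2 -5.8 0 0 -1;4 -11.5 0 0 -1;6 -17 0 0 -1;8 -22.5 0 0 -1;10 -27 0 0 -1;10.9 -29.7 0 0 -1;10.9 -29.7 0 0 -1;10.9 -29.7 4 0 -1"}}

```text
time_s: 40.9
position: [0.3891, -0.0213, 0.1864]
tool_rot: [[0.001, 1.0, 0.007], [1.0, -0.001, -0.003], [-0.003, 0.007, -1.0]]
ft_force: [0.5, 0.2, -2.8]
grip_width: 0.0421
gripper_force: 51.8
```

```bash
python3 -c "
from look import *
plan((.390,-.0215,.10,90),(.390,-.0215,.053,90))
"
```

```text
t 40.9 pos [ 0.3891 -0.0213  0.1864] yaw 90.0 q1,q6 [-21. -21.] w 0.0421 ft [ 0.5  0.2 -2.8]
   [0.01 0.03 8.64] turn -0.0
   [ 0.02 -0.   13.34] turn -0.0
```

>>> {"fn": "move_arm", "kwargs": {"series": "0 0 4 0 -1;0 0 8 0 -1;0 0 11.5 0 -1;0 0 12.8 0 -1;0 0 13.1 0 -1;0 0 13.3 0 -1;0 0 13.3 0 -1"}}

```text
time_s: 41.78
position: [0.3876, -0.0208, 0.0526]
tool_rot: [[0.001, 1.0, 0.001], [1.0, -0.001, -0.0], [-0.0, 0.001, -1.0]]
ft_force: [0.9, 0.9, -1.3]
grip_width: 0.0417
gripper_force: 51.7
```

>>> {"fn": "move_arm", "kwargs": {"series": "0 0 0.1 0 -1;0 0 0.3 0 -1;0 0 0.3 0 -1"}}

```text
time_s: 42.15
position: [0.3875, -0.0208, 0.0506]
tool_rot: [[0.0, 1.0, 0.002], [1.0, -0.0, -0.001], [-0.001, 0.002, -1.0]]
ft_force: [-6.5, 0.9, 24.1]
grip_width: 0.0417
gripper_force: 54.4
```

>>> {"fn": "move_arm", "kwargs": {"series": "0 0 -0.2 0 -1;0 0 -0.2 0 -0.1;0 0 -0.2 0 0.2;0 0 -0.2 0 0.3;0 0 -4 0 0.4;0 0 -8 0 1;0 0 -12 0 1;0 0 -18 0 1"}}

```text
time_s: 43.15
position: [0.3865, -0.0204, 0.23]
tool_rot: [[0.001, 1.0, -0.002], [1.0, -0.001, 0.001], [0.001, -0.002, -1.0]]
ft_force: [1.1, -0.4, -0.5]
grip_width: 0.0855
gripper_force: 0.0
```

```bash
python3 -c "
from look import *
find('basket','basket_bar','core0','weight','weight_bar')
shot('wrist','w7')
plan((.467,.010,.22,90),(.467,.01,.125,90))
"
```

```text
top basket [([0.468, 0.008, 0.003], 0.67)]
top basket_bar [([0.467, 0.014, 0.136], 0.64)]
top core0 [([0.539, 0.039, 0.004], 0.59), ([0.542, -0.02, 0.004], 0.54)]
top weight [([0.528, 0.328, 0.053], 0.67)]
top weight_bar [([0.53, 0.324, 0.171], 0.73)]
scene basket [([0.469, 0.012, -0.002], 0.98)]
scene basket_bar [([0.465, 0.009, 0.143], 0.9)]
scene core0 [([0.389, 0.042, 0.002], 0.75), ([0.536, -0.02, 0.003], 0.74), ([0.39, -0.018, 0.006], 0.69), ([0.477, 0.177, -0.002], 0.33)]
scene weight [([0.532, 0.329, 0.054], 0.61), ([0.389, 0.047, 0.004], 0.61)]
scene weight_bar [([0.528, 0.327, 0.169], 0.87), ([0.389, -0.022, 0.003], 0.72)]
t 43.8 pos [ 0.3871 -0.0206  0.2288] yaw 90.0 q1,q6 [-21. -21.] w 0.0857 ft [ 0.2  0.6 -0.3]
   [3.06 7.98 0.87] turn -0.0
   [ 3.06  7.99 10.37] turn -0.0
```

View pics/w7.png

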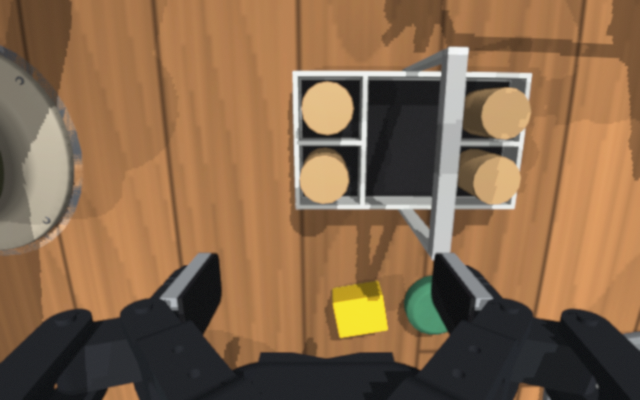

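All four cores stand in the compartments, two at each end. Next I grip the bail.

>>> {"fn": "move_arm", "kwargs": {"series": "1.5 4 0 0 1;3 8 0 0 1;3 8 1 0 1;3 8 1 0 1"}}

```text
time_s: 44.3
position: [0.4663, 0.0094, 0.2182]
tool_rot: [[0.0, 1.0, -0.003], [1.0, -0.0, 0.001], [0.001, -0.003, -1.0]]
ft_force: [0.0, -1.0, -0.7]
grip_width: 0.0855
gripper_force: 0.0
```

```bash
python3 -c "
from look import *
find('basket_bar','scale_seat',cams=('wrist','scene'))
im=shot('wrist','w8'); print(pix(im,[(.466,.079,.146),(.466,-.059,.146)]))
plan((.467,.010,.22,90),(.467,.01,.123,90))
"
```

```text
wrist basket_bar [([0.47, 0.011, 0.139], 0.67), ([0.542, -0.018, 0.002], 0.57)]
wrist scale_seat []
scene basket_bar [([0.465, 0.009, 0.144], 0.85), ([0.477, 0.181, -0.001], 0.66)]
scene scale_seat [([0.539, -0.346, 0.177], 0.88)]
[[323.5354772   98.58418736]
 [323.90954653 305.90476263]]
t 44.65 pos [0.4671 0.0091 0.2195] yaw 89.9 q1,q6 [-13. -13.] w 0.0852 ft [-0.2 -0.4 -0.2]
   [ 0.09 -0.01 -0.05] turn -0.1
   [ 0.09 -0.01  9.65] turn -0.1
```

View pics/w8.png

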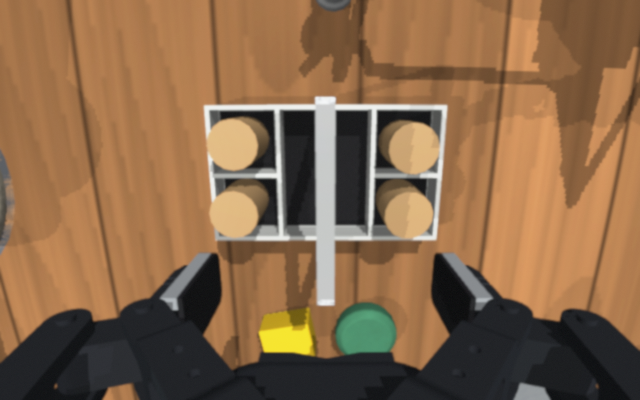

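The bar is at px 325, centred between the fingers. Descending and gripping hard.

>>> {"fn": "move_arm", "kwargs": {"series": "0 0 3 0 1;0 0 6 0 1;0 0 9 0 1;0 0 9.8 0 1;0 0 9.8 0 1;0 0 9.8 0 0;0 0 9.8 0 -1;0 0 9.8 0 -1", "force": 115}}

```text
time_s: 45.65
position: [0.4674, 0.0093, 0.1216]
tool_rot: [[0.001, 1.0, 0.001], [1.0, -0.001, -0.0], [-0.0, 0.001, -1.0]]
ft_force: [0.6, 0.2, -0.4]
grip_width: 0.0326
gripper_force: 0.0
```

>>> {"fn": "move_arm", "kwargs": {"series": "0 0 0 0 -1;0 0 0 0 -1;0 0 0 0 -1;0 0 0 0 -1;0 0 -0.5 0 -1;0 0 -1 0 -1;0 0 -2 0 -1;0 0 -3 0 -1"}}

```text
time_s: 46.65
position: [0.4672, 0.0094, 0.1518]
tool_rot: [[0.001, 1.0, -0.0], [1.0, -0.001, 0.0], [0.0, -0.0, -1.0]]
ft_force: [-0.5, 0.1, -9.2]
grip_width: 0.0097
gripper_force: 112.4
```

```bash
python3 -c "
from look import *
shot('scene','s4')
plan((.42,-.1,.23,92),(.44,-.356,.23,95.6),(.44,-.356,.21,95.6))
"
```

```text
t 46.7 pos [0.4678 0.0092 0.1531] yaw 90.0 q1,q6 [-13. -13.] w 0.01 ft [ 0.6  0.2 -6.5]
   [-10.93  -4.76  -7.69] turn -2.0
   [-36.53  -2.75  -7.68] turn -5.6
   [-36.53  -2.75  -5.68] turn -5.6
```

View pics/s4.png

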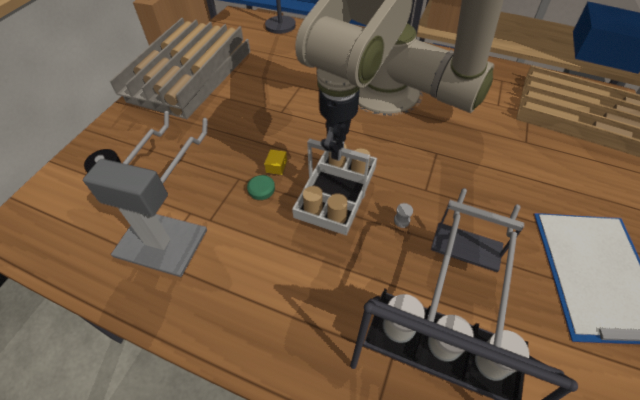

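The basket hangs level in the gripper with all four cores aboard. Carrying it at a 40 mm lift relative to the hook.

>>> {"fn": "move_arm", "kwargs": {"series": "0 0 -2 0 -1;-1 -1 -4.5 0 -1;-3 -2 -4.5 -1 -1;-6 -3.5 -4.5 -2 -1;-10 -4.5 -4.5 -3 -1;-14 -4.5 -4.5 -4 -1;-18 -4 -4.5 -5 -1;-22 -3.5 -4.5 -5.6 -1"}}

```text
time_s: 47.7
position: [0.432, -0.2119, 0.1965]
tool_rot: [[-0.097, 0.995, 0.0], [0.995, 0.097, -0.0], [-0.0, 0.0, -1.0]]
ft_force: [0.1, 1.1, -9.0]
grip_width: 0.0099
gripper_force: 113.2
```

```bash
python3 -c "
from look import *
plan((.44,-.356,.198,95.6))
"
```

```text
t 47.7 pos [ 0.432  -0.2119  0.1965] yaw 95.6 q1,q6 [-40. -46.] w 0.0099 ft [ 0.1  1.1 -9. ]
   [-14.41  -0.61  -0.15] turn -0.0
```

>>> {"fn": "move_arm", "kwargs": {"series": "-3 0 0 0 -1;-7 -0.3 0 0 -1;-10.5 -0.6 0 0 -1;-13 -0.6 0 0 -1;-14.4 -0.6 0 0 -1;-14.4 -0.6 0 0 -1;-14.4 -0.6 0 0 -1"}}

```text
time_s: 48.58
position: [0.4401, -0.3534, 0.1962]
tool_rot: [[-0.098, 0.995, -0.0], [0.995, 0.098, 0.001], [0.001, -0.0, -1.0]]
ft_force: [-0.4, 0.6, -9.4]
grip_width: 0.0099
gripper_force: 113.2
```

```bash
python3 -c "
from look import *
shot('wrist','w9')
find('basket_bar','basket','scale_seat')
plan((.44,-.356,.198,95.6),(.538,-.346,.198,95.6))
"
```

```text
top basket_bar [([0.441, -0.354, 0.214], 0.76), ([0.51, -0.176, -0.0], 0.32)]
top basket [([0.442, -0.353, 0.08], 0.71), ([0.356, -0.326, 0.08], 0.34)]
top scale_seat [([0.443, -0.35, 0.211], 0.2)]
scene basket_bar [([0.437, -0.357, 0.215], 0.97), ([0.53, 0.329, 0.051], 0.68), ([0.538, -0.345, 0.179], 0.29), ([0.476, 0.181, 0.001], 0.24)]
scene basket [([0.441, -0.357, 0.071], 0.78)]
scene scale_seat [([0.539, -0.344, 0.177], 0.98)]
t 49.02 pos [ 0.4401 -0.3544  0.1962] yaw 95.6 q1,q6 [-51. -56.] w 0.0096 ft [-0.1  0.2 -9. ]
   [-0.16 -0.03 -0.18] turn -0.0
   [-0.11  9.82 -0.18] turn -0.0
```

View pics/w9.png

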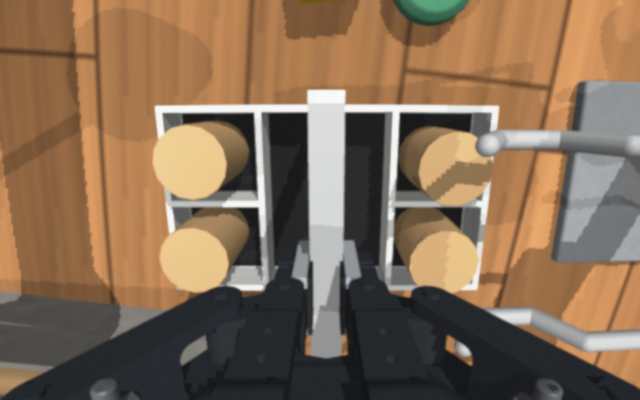

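The basket is level and the prongs straddle the gripper squarely. Tips are at px (487, 145) and (465, 350). Moving in.

>>> {"fn": "move_arm", "kwargs": {"series": "-0.1 1.5 -0.3 0 -1;-0.1 3.5 -0.3 0 -1;-0.1 5.5 -0.3 0 -1;-0.1 7.5 -0.3 0 -1;-0.1 9 -0.3 0 -1;-0.1 9.8 -0.3 0 -1;-0.1 9.8 0 0 -1;-0.1 9.8 1 0 -1"}}

```text
time_s: 50.02
position: [0.5374, -0.3463, 0.1861]
tool_rot: [[-0.097, 0.995, 0.0], [0.995, 0.097, -0.001], [-0.001, 0.0, -1.0]]
ft_force: [-0.0, -0.6, -9.6]
grip_width: 0.0097
gripper_force: 113.2
```

>>> {"fn": "move_arm", "kwargs": {"series": "0 0 0.4 0 -1;0 0 0.9 0 -1;0 0 1.4 0 -1;0 0 1.8 0 -1;0 0 2.1 0 -1;0 0 2.3 0 -1;0 0 2.3 0 -1"}}

```text
time_s: 50.9
position: [0.5377, -0.346, 0.1631]
tool_rot: [[-0.097, 0.995, -0.0], [0.995, 0.097, 0.0], [0.0, -0.0, -1.0]]
ft_force: [-0.4, -0.2, -9.4]
grip_width: 0.0095
gripper_force: 113.2
```

```bash
python3 -c "
from look import *
find('basket_bar','basket','scale_seat')
plan((.538,-.346,.158,95.6))
"
```

```text
top basket_bar [([0.538, -0.342, 0.181], 0.65)]
top basket [([0.538, -0.349, 0.043], 0.89)]
top scale_seat []
scene basket_bar [([0.535, -0.344, 0.182], 0.68), ([0.528, 0.326, 0.17], 0.33)]
scene basket [([0.54, -0.347, 0.043], 0.68)]
scene scale_seat [([0.538, -0.344, 0.174], 0.74), ([0.532, 0.324, 0.171], 0.55), ([0.457, -0.321, 0.046], 0.42)]
t 51.3 pos [ 0.5378 -0.346   0.1632] yaw 95.6 q1,q6 [-43. -49.] w 0.0097 ft [ 0.7  0.4 -9. ]
   [0.   0.02 0.52] turn -0.0
```

>>> {"fn": "move_arm", "kwargs": {"series": "0 0 0.2 0 -1;0 0 0.3 0 -1;0 0 0.4 0 -1;0 0 0.5 0 -1;0 0 0.5 0 -1"}}

```text
time_s: 51.92
position: [0.5377, -0.346, 0.158]
tool_rot: [[-0.097, 0.995, -0.0], [0.995, 0.097, 0.0], [0.0, -0.0, -1.0]]
ft_force: [-0.1, -1.1, -8.6]
grip_width: 0.01
gripper_force: 113.2
```

>>> {"fn": "move_arm", "kwargs": {"series": "0 0 0.1 0 -1;0 0 0.2 0 -1;0 0 0.2 0 -1"}}

```text
time_s: 52.3
position: [0.5378, -0.3461, 0.1566]
tool_rot: [[-0.097, 0.995, 0.0], [0.995, 0.097, -0.0], [-0.0, 0.0, -1.0]]
ft_force: [-1.6, 0.1, -6.1]
grip_width: 0.0099
gripper_force: 113.7
```

>>> {"fn": "move_arm", "kwargs": {"series": "0 0 0.1 0 -1;0 0 0.1 0 -1;0 0 0.1 0 -0.6;0 0 0.1 0 -0.3;0 0 0.1 0 0.2;0 0 0.1 0 1;0 0 0.1 0 1;0 0 0.1 0 1"}}

```text
time_s: 53.3
position: [0.5378, -0.3461, 0.1552]
tool_rot: [[-0.097, 0.995, 0.0], [0.995, 0.097, -0.0], [-0.0, 0.0, -1.0]]
ft_force: [-0.4, -0.1, 0.6]
grip_width: 0.0853
gripper_force: 0.0
```

>>> {"fn": "move_arm", "kwargs": {"series": "0 0 -1.5 0 1;0 0 -4 0 1;0 0 -8 0 1;0 0 -12 0 1;0 0 -16 0 1;0 -4 -16 0 1;0 -9 -16 0 1;0 -14 -16 0 1"}}

```text
time_s: 54.3
position: [0.397, -0.3595, 0.3163]
tool_rot: [[-0.097, 0.995, 0.001], [0.995, 0.097, -0.001], [-0.001, 0.001, -1.0]]
ft_force: [0.1, -1.3, -1.0]
grip_width: 0.0852
gripper_force: 0.0
```

```bash
python3 -c "
from look import *
find('basket_bar','basket','weight_bar','weight','core0')
shot('scene','s5')
plan()
"
```

```text
top basket_bar [([0.542, -0.341, 0.175], 0.59), ([0.542, -0.348, 0.037], 0.3), ([0.509, -0.176, -0.002], 0.26)]
top basket [([0.543, -0.345, 0.036], 0.73)]
top weight_bar [([0.53, 0.327, 0.173], 0.65)]
top weight [([0.529, 0.327, 0.054], 0.87)]
top core0 [([0.608, -0.312, 0.039], 0.92), ([0.617, -0.372, 0.041], 0.88), ([0.456, -0.383, 0.038], 0.88), ([0.457, -0.319, 0.039], 0.75)]
scene basket_bar [([0.536, -0.347, 0.179], 0.7)]
scene basket [([0.543, -0.35, 0.029], 0.64)]
scene weight_bar [([0.53, 0.328, 0.173], 0.55)]
scene weight [([0.531, 0.33, 0.051], 0.55)]
scene core0 [([0.61, -0.306, 0.042], 0.93), ([0.614, -0.366, 0.04], 0.86), ([0.461, -0.32, 0.038], 0.6), ([0.466, -0.385, 0.036], 0.54)]
t 54.95 pos [ 0.3988 -0.3595  0.315 ] yaw 95.6 q1,q6 [-55. -60.] w 0.0854 ft [-0.3 -1.   0.2]
```

View pics/s5.png

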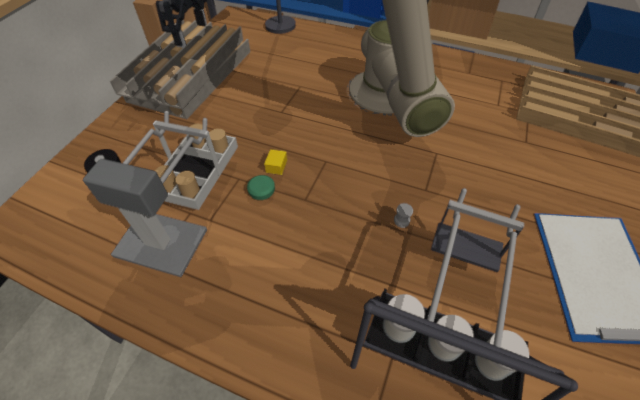

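The loaded basket hangs on the scale hook (bar near px 180, 130) and the weight on the rack hook (bar near px 485, 215). I'll let things settle, check once more, then hand in.

>>> {"fn": "move_arm", "kwargs": {"series": "0 0 0 0 1;0 0 0 0 1;0 0 0 0 1;0 0 0 0 1;0 0 0 0 1;0 0 0 0 1;0 0 0 0 1;0 0 0 0 1"}}

```text
time_s: 55.95
position: [0.3984, -0.3596, 0.3152]
tool_rot: [[-0.097, 0.995, -0.0], [0.995, 0.097, 0.0], [0.0, -0.0, -1.0]]
ft_force: [-0.6, 0.7, -0.1]
grip_width: 0.0851
gripper_force: 0.0
```

```bash
python3 -c "
from look import *
find('basket_bar','weight_bar','basket','weight')
plan()
print(order.close_job())
"
```

```text
top basket_bar [([0.539, -0.344, 0.176], 0.89)]
top weight_bar [([0.53, 0.324, 0.173], 0.78), ([0.616, -0.367, 0.042], 0.52)]
top basket [([0.539, -0.346, 0.038], 0.73)]
top weight [([0.532, 0.329, 0.054], 0.72), ([0.532, 0.328, 0.171], 0.46)]
scene basket_bar [([0.537, -0.346, 0.174], 0.66), ([0.54, -0.344, 0.175], 0.31)]
scene weight_bar [([0.529, 0.329, 0.168], 0.96)]
scene basket [([0.539, -0.346, 0.034], 0.69)]
scene weight [([0.532, 0.331, 0.054], 0.57)]
t 56.45 pos [ 0.3984 -0.3596  0.3152] yaw 95.6 q1,q6 [-55. -60.] w 0.0856 ft [-0.2  0.5 -0.1]
the job is handed in; nothing more can be done
None
```

I handed the job in at about 56 s: the basket hangs level on the scale's hook with all four cores, two at each end, the check weight hangs on the rack's hook, and the depth block, loupe and compass were not touched; the hand-in call returned no verdict.

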